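# Turn the spice carousel to the wanted jar and hold it

### The job

Take the spice carousel by the black knob on top and turn it until the jar with the mustard-yellow cap stands at the front, right behind the white arrow on the carousel's fixed foot. Keep the knob gripped so that the carousel stays still: the program finishes while holding it, without letting go. All four jars stay upright in their wire cups, and the tin, lemon, onion and garlic beside the carousel stay where they are.

Things in the scene. Friction and masses are not known exactly. Their poses are not given: they have to be found in the camera images.
- carousel_foot: Fixed dark wooden foot of the spice carousel, a disc 184 mm across and 12 mm high on the worktop, with a front tab 50 mm wide that reaches 150 mm from the axis and bears a white arrow pointing outward. Origin: on the carousel's upright turning axis, at worktop height; its -x axis points to the front, along the arrow; z up. It stands at another place and yaw (up to 0.4 rad) each time.
- front_arrow (a point): Middle of the white arrow, on the foot's tab 125 mm in front of the carousel's axis (foot frame -x), 10 mm above the worktop. The jar at the front has its centre on the line from the axis to this point.
- carousel (a joint): Turn of the carousel (pale wooden disc 200 mm across, top 24 mm above the worktop, central steel post, four wire cups 55 mm wide inside and 44 mm high, 90 degrees apart): rad, 0 at the start wherever it then stands, growing counterclockwise seen from above. Turns freely nearly two turns either way; stays where it is left (0.04 N m friction, no spring).
- carousel_knob: Round black knob fixed on top of the carousel's post and turning with it: 34 mm across, 41 mm high, from 160 to 201 mm above the worktop, on the turning axis. Origin: centre of its underside. Can be gripped from above at any yaw.
- knob_grip (a point): Centre of the knob, on the turning axis, 180 mm above the worktop: where to grip. Below the knob is only the 12 mm post; the jars' tops reach at most 135 mm above the worktop.
- jar_yellow_cap: The wanted spice jar: mustard-yellow cap, dark blue label, 44x44x96 mm. Origin: centre of its underside, on small rubber pads, 26 mm above the worktop, centred in one of four cups, 66 mm from the carousel's axis; z up. Loose.
- jar_red_cap_a: Spice jar with red cap, brown label, 45x45x106 mm. Origin: centre of its underside, on small rubber pads, 26 mm above the worktop, centred in one of four cups, 66 mm from the carousel's axis; z up. Loose.
- jar_white_cap: Spice jar with white cap, 40x40x101 mm. Origin: centre of its underside, on small rubber pads, 26 mm above the worktop, centred in one of four cups, 66 mm from the carousel's axis; z up. Loose.
- jar_red_cap_b: Spice jar with red cap, dark blue label, 45x45x109 mm. Origin: centre of its underside, on small rubber pads, 26 mm above the worktop, centred in one of four cups, 66 mm from the carousel's axis; z up. Loose.
- tin_small: Bystander: small tin with a dark blue and cream label, 58 mm across, 72 mm high, left of the carousel. Origin: centre of its underside.
- lemon: Bystander: yellow lemon, 78x55x56 mm, behind on the left. Origin: centre of its underside.
- onion: Bystander: red onion, 78x78x84 mm, right of the carousel. Origin: centre of its underside.
- garlic: Bystander: garlic bulb, 60x57x58 mm, right of the carousel, nearer the robot. Origin: centre of its underside.
Mind the look-alikes: they are no part of the job. Leave any turquoise look-alike of the jar_red_cap_a alone.

How it is judged:
On the way:
1. the knob is gripped while the yellow-capped jar is not yet at the front (contact force between the fingers and carousel_knob above 1 N and not (y of jar_yellow_cap in the frame of carousel_foot between -0.012 and 0.012 m and x of jar_yellow_cap in the frame of carousel_foot below -0.05 m)), for 0.1 s.
At the end, for the whole second after the job is handed in: Yellow-capped jar at the front, its centre within 12 mm of the line from the axis along the arrow; fingers press the knob with over 1 N; carousel still (under 0.05 rad/s); all four jars upright (0.2 rad) in their cups; tin, lemon, onion and garlic within 30 mm of their start (y of jar_yellow_cap in the frame of carousel_foot between -0.012 and 0.012 m and x of jar_yellow_cap in the frame of carousel_foot below -0.05 m and contact force between the fingers and carousel_knob above 1 N and velocity of joint carousel between -0.05 and 0.05 rad/s and angle between each of jar_yellow_cap, jar_red_cap_a, jar_white_cap, jar_red_cap_b's own z axis and vertical below 0.2 rad and horizontal distance between jar_yellow_cap and carousel_foot between 0.054 and 0.078 m and height (world z) of each of jar_yellow_cap, jar_red_cap_a, jar_white_cap, jar_red_cap_b below 0.036 m and horizontal distance between jar_red_cap_a and carousel_foot between 0.054 and 0.078 m and horizontal distance between jar_white_cap and carousel_foot between 0.054 and 0.078 m and horizontal distance between jar_red_cap_b and carousel_foot between 0.054 and 0.078 m and distance of each of tin_small, lemon, onion, garlic from where it was at the start of the episode below 0.03 m); the arm keeps its last pose, push and grip.
It fails at once if a jar on the carousel is tipped over (more than 0.5 rad) (angle between any of jar_yellow_cap, jar_red_cap_a, jar_white_cap, jar_red_cap_b's own z axis and vertical above 0.5 rad).
It fails at once if the tin, lemon, onion or garlic is moved by more than 30 mm (distance of any of tin_small, lemon, onion, garlic from where it was at the start of the episode above 0.03 m).
It also fails if it takes over 53 s, if anything falls off the work surface, if the arm or the gripper's body presses on something with over 40 N, if the wrist force passes 120 N, or if a joint passes its speed limit or range.

### The arm

A 6-joint arm with a two-finger parallel gripper is mounted at the origin on a cart in front of the work surface, level with it; the furniture and walls round the work are solid. World frame = base frame: x ahead of the robot, y to its left, z up, the work surface at z = 0. Lengths are in m, angles in rad, forces in N, time in s.
With the tool pointing down it reaches from about 0.3 to 0.825 m from the base axis. Payload 5.4 kg.
Tool frame: the origin (TCP) lies at the very end of the fingers, on their centre line; the grasp point (between the pads) lies 19 mm behind it; z points along the fingers, y is the line along which they close (so a half turn about z gives the same grasp; the last joint's range is limited). The gripper opens to 92 mm and grips with 3 to 60 N. Pads are 20 mm wide; open, the fingers measure 128 mm over their backs; the gripper's body (75 mm by 189 mm) begins 69 mm behind the grasp point.
Start: joints at [-1.318, 0.158, 1.597, -0, 1.386, -0.21], TCP at [0.257, -0.515, 0.215] pointing down, gripper open.
Joint ranges: [-2.91, 2.91], [-0.94, 2.29], [0.18, 2.7], [-1.29, 4.43], [0.17, 2.64], [-3, 3]. Speed limits (rad/s): [2.57, 2.57, 3.14, 3.14, 3.14, 3.14].

### API

Orientations are given as a rotation vector (axis times angle).
In Python, from plant import manip gives the robot as it stands.
- The arm moves only by the tool move_arm, never from a script. Its argument "plan" is a list of rows, each a list of 5 numbers: the finger opening in m, from 0 to 0.0919, then the shift along the world's x, y, z in m, then the turn about the world's z in rad. A call has exactly 8 rows; each row is the pose to reach, as a shift and turn from the pose commanded when the call began; what a row does not reach only later rows make up. A row lasts 1/8 s, in which the tool goes at most 62.5 mm and 10.7 degrees, less where a joint would pass 70% of its speed; a pose out of reach is approached as far as the arm can. A call with a gripper value outside its range is refused whole. The fingers move at their own pace and stop on an object; "newtons" is the grip in N (left out, the last holds). Time passes only in rows, so rows that repeat a pose let the fingers close, or fill a call up. It gives the time, the measured TCP pose, the force, the opening and the grip force at its end, in the units of the state.
- manip.read_state(): the state, without advancing time (a new reading comes with each control period).
- manip.grab_frame(name): name is "side" or "top"; returns (picture, depth): 420x560x3 uint8, red, green, blue; 420x560 float32, m along the optical axis (not along the pixel's ray), 0 where there is no reading.
- manip.calibration(name): a dict with "vfov" (degrees; the focal length in pixels is half the picture's height over the tangent of half this angle, whatever the lens; pixels are square), "cx", "cy" (the principal point, pixels), "origin" and "orientation" of the camera in the world. Camera axes: x right, y up, looking along -z (the intrinsics and any distortion apply to the point x, -y, -z); pixel columns grow to the right and rows downward; lengths in m; the calibration is good to about 2 mm. A picture is of the moment at which its call begins. calibration takes no time and is no camera call.
- manip.close_job(): hands the job in; it is judged then, once.
The state is a dict: "time": time; "joint_pos": joint angles; "qd": joint speeds; "joint_torque": joint torques, N m; "tcp_pos": TCP position; "eef_rot": TCP orientation; "wrist_force": force on the tool from outside, world axes, zero at the start; "torque": the same for the moment, N m; "gripper_width": finger opening in m; "finger_force": force on a finger pad.
Only numpy, scipy, OpenCV 4.12 (cv2) and the standard library are available. Lean on these libraries where they do the work, as an engineer would, in place of code of your own. Each camera call takes 0.05 s, during which the arm holds its last target. There are 200 camera calls.

## Working session

There is one attempt and no reset: what is moved stays moved. The work goes in short steps, Python scripts to look and compute and a tool call to move; the robot and the scene stay as the last step left them, time stands still between calls to the robot, and variables do not carry over. Pictures are saved under pics/ and viewed, at most 10 in all, crops included, and the job is handed in when it is done.

Besides the shell and the picture viewer there is one more tool, called after "Request:" as name([rows], argument=value, ...), one row to a line, values as JSON. move_arm: Moves the arm, as the interface text tells. Its arguments: {"type":"object","properties":{"plan":{"type":"array"},"newtons":{"type":"number"}},"required":["plan"]}

```bash
mkdir -p pics; cat > h.py <<'E'
import numpy as np, cv2
from plant import manip
from scipy.spatial.transform import Rotation as R
def cal(n):
    c=manip.calibration(n); o=np.array(c["orientation"],float)
    M=o if o.shape==(3,3) else R.from_rotvec(o).as_matrix()
    return c,M,np.array(c["origin"]),210/np.tan(np.radians(c["vfov"])/2)
def ray(n,u,v,z):
    c,M,o,f=cal(n); d=M@np.array([(u-c["cx"])/f,-(v-c["cy"])/f,-1]); return o+d*(z-o[2])/d[2]
def cloud(n,D):
    c,M,o,f=cal(n); v,u=np.mgrid[:420,:560]
    P=np.stack([(u-c["cx"])/f*D,-(v-c["cy"])/f*D,-D],-1); return P@M.T+o
E
python3 - <<'E'
from h import *
for n in("side","top"):
    p,d=manip.grab_frame(n); cv2.imwrite(f"pics/{n}0.png",p[:,:,::-1]); np.savez(f"{n}0.npz",p=p,d=d); print(manip.calibration(n))
s=manip.read_state(); print({k:s[k] for k in("time","tcp_pos","eef_rot","gripper_width")})
E
```

```text
{'vfov': 55.77196105207843, 'cx': 278.920412026444, 'cy': 206.9149396592794, 'origin': array([ 0.4378789 , -0.73742435,  0.59459519]), 'orientation': array([ 0.99118555, -0.07633407, -0.08906555])}
{'vfov': 45.144421423524356, 'cx': 285.26093743370376, 'cy': 216.37744214001006, 'origin': array([ 0.37498451, -0.01951921,  1.49127183]), 'orientation': array([ 0.0854539 , -0.06949982, -1.57370322])}
{'time': 0.1, 'tcp_pos': array([ 0.25654141, -0.51397664,  0.21374079]), 'eef_rot': array([-3.05622949e+00, -7.20088237e-01,  1.05515167e-04]), 'gripper_width': 0.09192631165387748}
```

View pics/top0.png

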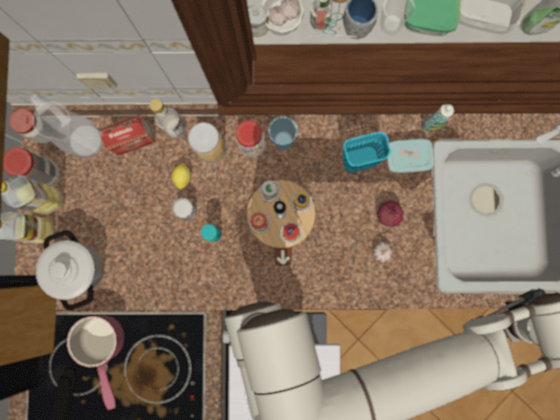

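View pics/side0.png

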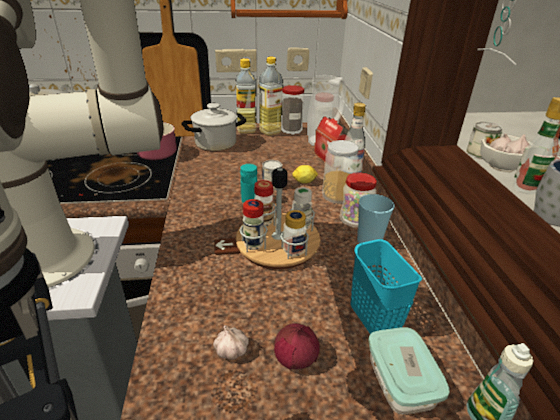

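The top view shows the carousel disc around (281,213), the knob near (280,208), the white arrow near (283,257) and the yellow cap near (302,199). The side view shows the yellow cap at (295,218), the knob at (280,178) and the arrow at (224,246).

```bash
python3 - <<'E'
from h import *
C={n:np.load(n+"0.npz") for n in("side","top")}
p,d=C["top"]["p"],C["top"]["d"]; P=cloud("top",d); hsv=cv2.cvtColor(p,cv2.COLOR_RGB2HSV).astype(int)
H,S,V=[hsv[...,i] for i in range(3)]
roi=np.zeros((420,560),bool); roi[175:275,240:325]=1
def blob(m,name,z):
    m=m&roi; k,l,st,ce=cv2.connectedComponentsWithStats(m.astype(np.uint8))
    for i in range(1,k):
        if st[i,4]>=6: print(name,ce[i].round(1),st[i,4],ray("top",*ce[i],z)[:2].round(4),"depthpts",np.median(P[l==i],0).round(4))
blob((P[...,2]>.15)&(P[...,2]<.23),"knob",.201)
a=np.zeros_like(roi);a[246:275,265:300]=1
blob((S<70)&(V>150)&a,"arrow",.012)
blob((H>17)&(H<32)&(S>150)&(V>110)&(P[...,2]>.1),"yel",.122)
blob((P[...,2]>.105)&(P[...,2]<.145),"caps",.13)
disc=(P[...,2]>.015)&(P[...,2]<.035)&roi
c,r=cv2.minEnclosingCircle(np.argwhere(disc)[:,::-1].astype(np.float32)); print("disc",c,r,ray("top",*c,.024))
p,d=C["side"]["p"],C["side"]["d"]; P=cloud("side",d)
m=(P[...,2]>.19)&(P[...,2]<.215)&(np.hypot(P[...,0]-.45,P[...,1])<.12); print("side knob top",P[m].mean(0),m.sum())
hsv=cv2.cvtColor(p,cv2.COLOR_RGB2HSV).astype(int)
m=(hsv[...,1]<70)&(hsv[...,2]>150); m[:235]=0;m[256:]=0;m[:,:210]=0;m[:,236:]=0; v,u=np.where(m);print("side arrow",u.mean(),v.mean(),ray("side",u.mean(),v.mean(),.011),m.sum())
m=(hsv[...,0]>17)&(hsv[...,0]<32)&(hsv[...,1]>130); m[:205]=0;m[232:]=0;m[:,:280]=0;m[:,310:]=0;print("side yel",np.argwhere(m).mean(0),P[m].mean(0),m.sum())
cv2.imwrite("pics/crops.png",np.hstack([cv2.resize(C["top"]["p"][170:275,235:335,::-1],(400,420),interpolation=2),cv2.resize(C["side"]["p"][160:270,205:335,::-1],(400,420),interpolation=2)]))
E
```

```text
knob [279.5 207. ] 136 [0.527  0.0081] depthpts [0.5269 0.0082 0.1992]
arrow [283.1 258.2] 53 [0.3989 0.002 ] depthpts [0.3964 0.0023 0.0107]
yel [300.6 200.3] 55 [ 0.5543 -0.0479] depthpts [ 0.5505 -0.0464  0.1222]
caps [269.4 188.5] 183 [0.5862 0.037 ] depthpts [0.5872 0.0381 0.1266]
caps [301.5 199.3] 200 [ 0.5561 -0.0503] depthpts [ 0.5578 -0.0504  0.1216]
caps [258.4 220.5] 220 [0.4987 0.0667] depthpts [0.4986 0.0671 0.1319]
caps [290.9 231.2] 217 [ 0.4695 -0.0211] depthpts [ 0.4695 -0.0213  0.1354]
disc (281.0, 221.45181274414062) 41.56031799316406 [0.50534915 0.0075941  0.024     ]
side knob top [ 5.28878732e-01 -3.22297011e-04  1.98676636e-01] 138
side arrow 222.26190476190476 244.5952380952381 [0.39998222 0.0012409  0.011     ] 42
side yel [220.07287449 294.951417  ] [ 0.55781414 -0.06222089  0.11697154] 247
```

View pics/crops.png

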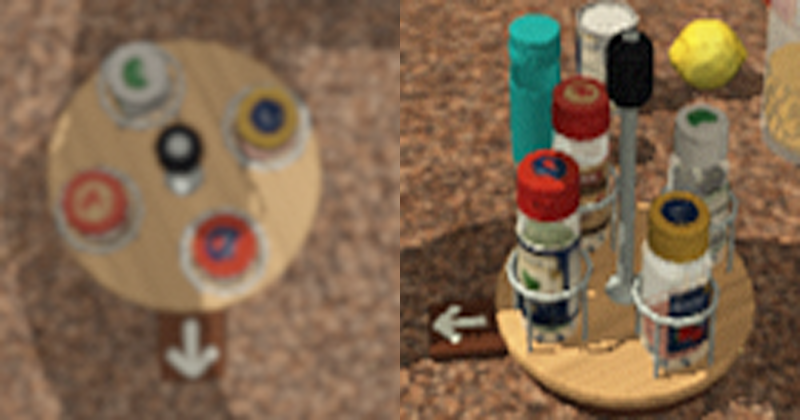

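The caps' opposite midpoints put the axis at about (0.5275, 0.008). The arrow direction is -3.094 rad and the yellow cap is at -1.113 rad, so the turn needed is about -1.98 rad. I'll pre-turn the wrist counterclockwise during the approach to leave range for that.

Request:
move_arm([
  [0.0919,0,0,0.05,0],
  [0.0919,0.02,0.05,0.08,0.15],
  [0.0919,0.05,0.1,0.08,0.3],
  [0.0919,0.08,0.15,0.08,0.45],
  [0.0919,0.11,0.2,0.08,0.6],
  [0.0919,0.13,0.25,0.08,0.75],
  [0.0919,0.155,0.3,0.08,0.9],
  [0.0919,0.18,0.35,0.08,1.05],
], newtons=25)

```text
time: 1.1
tcp_pos: [0.437, -0.1627, 0.2943]
eef_rot: [-2.28, -2.161, 0.0]
wrist_force: [1.4, -0.7, 0.5]
gripper_width: 0.092
finger_force: 0.0
```

Request:
move_arm([
  [0.0919,0.025,0.05,0,0.15],
  [0.0919,0.05,0.1,0,0.15],
  [0.0919,0.075,0.145,0,0.15],
  [0.0919,0.0905,0.173,0,0.15],
  [0.0919,0.0905,0.173,0,0.15],
  [0.0919,0.0905,0.173,0,0.15],
  [0.0919,0.0905,0.173,0,0.15],
  [0.0919,0.0905,0.173,0,0.15],
])

```text
time: 2.1
tcp_pos: [0.527, 0.0076, 0.2947]
eef_rot: [2.119, 2.32, 0.0]
wrist_force: [0.4, 0.0, -0.6]
gripper_width: 0.0919
finger_force: 0.0
```

```bash
python3 - <<'E'
from h import *
s=manip.read_state(); print({k:s[k] for k in("time","tcp_pos","eef_rot","joint_pos")})
E
```

```text
{'time': 2.1, 'tcp_pos': array([0.52696517, 0.00763936, 0.29468482]), 'eef_rot': array([2.11857047e+00, 2.31958105e+00, 2.87624674e-05]), 'joint_pos': array([-2.14988731e-01, -9.87184260e-03,  1.61772385e+00, -4.86074937e-05,
        1.53362029e+00, -3.05508083e-01])}
```

Above the knob, so I'll descend and close.

Request:
move_arm([
  [0.0919,0,0,-0.04,0],
  [0.0919,0,0,-0.08,0],
  [0.0919,0,0,-0.11,0],
  [0.0919,0,0,-0.133,0],
  [0.0919,0,0,-0.133,0],
  [0.06,0,0,-0.133,0],
  [0.04,0,0,-0.133,0],
  [0.034,0,0,-0.133,0],
])

```text
time: 3.1
tcp_pos: [0.5278, 0.0084, 0.1626]
eef_rot: [2.116, 2.32, 0.001]
wrist_force: [-0.8, 0.2, 0.1]
gripper_width: 0.0641
finger_force: 0.0
```

Request:
move_arm([
  [0.02,0,0,0,0],
  [0.02,0,0,0,0],
  [0.02,0,0,0,0],
  [0.02,0,0,0,0],
  [0.02,0,0,0,0],
  [0.02,0,0,0,0],
  [0.02,0,0,0,0],
  [0.02,0,0,0,0],
])

```text
time: 4.1
tcp_pos: [0.5304, 0.0088, 0.1617]
eef_rot: [2.114, 2.317, 0.009]
wrist_force: [13.6, 1.6, -8.2]
gripper_width: 0.0326
finger_force: 25.0
```

Gripped at 25 N. The knob sits about 3 mm further in +x than commanded, which shows as a side force. I'll recentre, then turn.

Request:
move_arm([
  [0.02,0.003,0.0005,0,0],
  [0.02,0.003,0.0005,0,0],
  [0.02,0.003,0.0005,0,-0.1],
  [0.02,0.003,0.0005,0,-0.2],
  [0.02,0.003,0.0005,0,-0.3],
  [0.02,0.003,0.0005,0,-0.4],
  [0.02,0.003,0.0005,0,-0.5],
  [0.02,0.003,0.0005,0,-0.5],
])

```text
time: 5.1
tcp_pos: [0.5306, 0.0088, 0.1617]
eef_rot: [2.624, 1.726, 0.001]
wrist_force: [3.6, -1.3, -2.6]
gripper_width: 0.0329
finger_force: 25.0
```

```bash
cat > look.py <<'E'
from h import *
import sys
s=manip.read_state(); print({k:np.round(s[k],3) for k in("tcp_pos","wrist_force","torque","finger_force","joint_pos")})
ax=np.array([.5275,.0081])
for n in("top","side"):
    p,d=manip.grab_frame(n); cv2.imwrite(f"pics/{n}{sys.argv[1]}.png",p[:,:,::-1]); P=cloud(n,d)
    h=cv2.cvtColor(p,cv2.COLOR_RGB2HSV).astype(int)
    near=(np.hypot(P[...,0]-ax[0],P[...,1]-ax[1])<.1)&(P[...,2]>.095)&(P[...,2]<.145)
    for nm,m in(("yel",(h[...,0]>17)&(h[...,0]<32)&(h[...,1]>130)),("red",((h[...,0]<8)|(h[...,0]>172))&(h[...,1]>140))):
        k,l,st,ce=cv2.connectedComponentsWithStats((m&near).astype(np.uint8))
        for i in range(1,k):
            if st[i,4]>12:
                q=np.median(P[l==i],0); print(n,nm,ce[i].round(),st[i,4],q.round(3),"ang",round(float(np.arctan2(q[1]-ax[1],q[0]-ax[0])),3))
E
python3 look.py 1
```

```text
{'tcp_pos': array([0.531, 0.009, 0.162]), 'wrist_force': array([ 3.606, -1.277, -2.613]), 'torque': array([-0.286, -0.653,  0.056]), 'finger_force': np.float64(25.0), 'joint_pos': array([-0.211,  0.09 ,  1.78 , -0.   ,  1.271,  0.196])}
top yel [307. 213.] 47 [ 0.517 -0.068  0.122] ang -1.711
top red [255. 214.] 24 [0.516 0.074 0.133] ang 1.741
top red [284. 229.] 21 [ 0.475 -0.002  0.134] ang -2.943
top red [281. 238.] 31 [0.451 0.003 0.136] ang -3.076
side yel [281. 222.] 257 [ 0.526 -0.074  0.12 ] ang -1.587
side red [272. 189.] 58 [0.52  0.056 0.122] ang 1.718
side red [283. 190.] 22 [0.547 0.057 0.12 ] ang 1.201
side red [249. 201.] 279 [ 0.463 -0.005  0.133] ang -2.946
```

The carousel follows the grip: the yellow cap has moved about -0.5 rad. Continuing with the remaining -1.48 rad.

Request:
move_arm([
  [0.02,0.0007,0,0,-0.1],
  [0.02,0.0007,0,0,-0.22],
  [0.02,0.0007,0,0,-0.34],
  [0.02,0.0007,0,0,-0.46],
  [0.02,0.0007,0,0,-0.58],
  [0.02,0.0007,0,0,-0.7],
  [0.02,0.0007,0,0,-0.8],
  [0.02,0.0007,0,0,-0.8],
])

```text
time: 6.2
tcp_pos: [0.531, 0.0085, 0.1617]
eef_rot: [3.088, 0.57, -0.0]
wrist_force: [2.1, -4.7, -1.5]
gripper_width: 0.0329
finger_force: 25.0
```

Request:
move_arm([
  [0.02,0,0,0,-0.1],
  [0.02,0,0,0,-0.22],
  [0.02,0,0,0,-0.34],
  [0.02,0,0,0,-0.46],
  [0.02,0,0,0,-0.56],
  [0.02,0,0,0,-0.64],
  [0.02,0,0,0,-0.68],
  [0.02,0,0,0,-0.68],
])

```text
time: 7.2
tcp_pos: [0.5309, 0.0081, 0.1617]
eef_rot: [3.101, -0.492, 0.001]
wrist_force: [2.5, -5.5, -0.6]
gripper_width: 0.0327
finger_force: 25.0
```

```bash
python3 look.py 2; python3 -c "
import cv2,numpy as np
a=cv2.imread('pics/top2.png')[170:275,235:335];b=cv2.imread('pics/side2.png')[160:270,205:335]
cv2.imwrite('pics/crops2.png',np.hstack([cv2.resize(x,(400,420),interpolation=2) for x in(a,b)]))"
```

```text
{'tcp_pos': array([0.531, 0.008, 0.162]), 'wrist_force': array([ 2.537, -5.52 , -0.572]), 'torque': array([-0.765, -0.345, -0.051]), 'finger_force': np.float64(25.0), 'joint_pos': array([-0.212,  0.091,  1.778, -0.002,  1.272,  1.674])}
top yel [280. 234.] 76 [0.465 0.011 0.122] ang 3.089
top red [256. 215.] 55 [0.513 0.073 0.135] ang 1.786
side yel [249. 207.] 232 [ 0.463 -0.011  0.12 ] ang -2.849
side red [269. 186.] 88 [0.514 0.059 0.129] ang 1.841
side red [307. 200.] 243 [ 0.594 -0.005  0.129] ang -0.19
```

View pics/crops2.png

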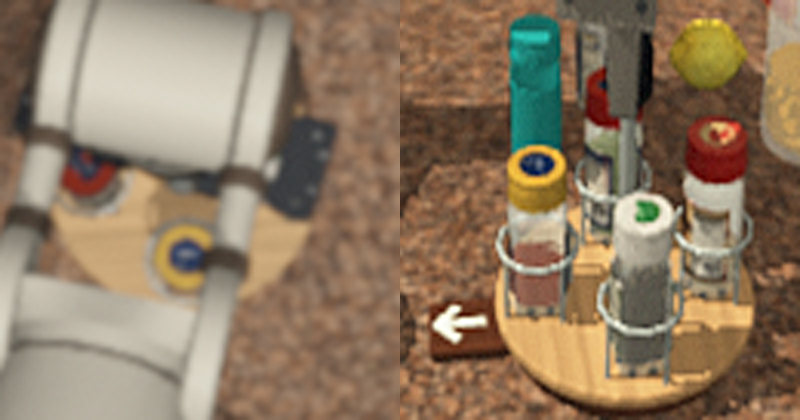

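The crop shows the yellow cap at the front, directly above the arrow, with its label centre near pixel (281.7,234.2) in the top view. All jars are upright in their cups. Next is a check of the lateral error.

```bash
python3 - <<'E'
from h import *
for u in(281.2,281.8): print(ray("top",u,234.2,.122))
m=np.array([.5275,.0081])
a=np.array([.3989,.002])-m; a/=np.hypot(*a)
for u in(281.2,281.8):
    q=ray("top",u,234.2,.122)[:2]-m; print("lateral",a[0]*q[1]-a[1]*q[0], np.hypot(*q))
print(manip.read_state()["qd"].round(3))
E
```

```text
[0.46189939 0.00534347 0.122     ]
[0.46189213 0.00371455 0.122     ]
lateral -0.00035476865514190003 0.06565849400130064
lateral 0.0012719873698224114 0.0657542747848475
[-0.001 -0.     0.002 -0.     0.002 -0.   ]
```

The lateral error is about 1 mm and everything is still, so I'm handing in.

```bash
python3 -c "
from plant import manip
print(manip.close_job())"
```

```text
the job is handed in; nothing more can be done
None
```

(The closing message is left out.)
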